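# Rake dry pulp blocks level on the drying bed

## Task

The dry pulp blocks were tipped into one end of the drying bed in a heap two deep. Take the rake by its upright grip and use it to rake the heap across the bed, so that all four blocks lie flat on the screen in one even layer, none on top of or leaning on another; do not touch the blocks with the gripper. Then stand the rake upright on its tines on the bare table beside the bed, and leave the flat-soled float, which has the same grip, where it stands.

Things in the scene. Friction and masses are not known exactly. Their poses are not given: they have to be found in the camera images.
- bed: Shallow wooden frame with grey screen floor, fixed. Inside 190 (x) by 150 mm (y), walls 10 mm thick. Origin under its centre, on the table; screen 6 mm, wall tops 22 mm above the table. The heap fills its +x end, away from the robot: two blocks side by side on the screen, 64 mm side along the bed's x, two more on top. The -x end is empty, with room for the other two.
- rake: 200 g hand rake standing on its tines on the table, left or right of the bed. Origin on the table, midway between the tine tips; z up. Head bar 36 (x) by 112 mm (y), 34 to 50 mm above the tine tips; below it two rows of 6 mm steel tines at x = -13 (y -50 to 50) and +13 mm (y -37 to 37). Central square grip 26 x 26 mm, faces along x and y, 50 to 150 mm above the tips. It rakes along x, either way.
- float: Bystander: flat-soled wooden float, standing on the other side of the bed from the rake. Sole 70 x 112 x 14 mm without tines; the same square grip as the rake, its top also 150 mm above the table. Origin at the centre of the sole's underside.
- lower_left: Same block as the others: 64 x 52 x 22 mm, 35 to 70 g, off-white pressed paper pulp with brown flecks. Origin at its centre; x along the 64 mm, y along the 52 mm, z across the 22 mm thickness. Starts on the screen at the bed's +x end, on its +y side.
- lower_right: Same block as the others: 64 x 52 x 22 mm, 35 to 70 g, off-white pressed paper pulp with brown flecks. Origin at its centre; x along the 64 mm, y along the 52 mm, z across the 22 mm thickness. Starts on the screen at the bed's +x end, on its -y side.
- upper_left: Same block as the others: 64 x 52 x 22 mm, 35 to 70 g, off-white pressed paper pulp with brown flecks. Origin at its centre; x along the 64 mm, y along the 52 mm, z across the 22 mm thickness. Starts lying on top of lower_left. Raked off, it tips nose down and may lean on the tines until the rake is drawn back or lifted.
- upper_right: Same block as the others: 64 x 52 x 22 mm, 35 to 70 g, off-white pressed paper pulp with brown flecks. Origin at its centre; x along the 64 mm, y along the 52 mm, z across the 22 mm thickness. Starts lying on top of lower_right. Raked off, it behaves like upper_left.
Not all that is in view belongs to the job. Leave any black, turquoise or yellow look-alike of the rake alone.

How it is judged:
On the way, in this order (a step that is already met when the one before it is completed fails the run):
1. the rake is held by the gripper and lifted at least 20 mm off the table (contact force between the fingers and rake above 1 N and height (world z) of rake above 0.02 m), for 0.2 s.
2. with the rake still held, all four blocks lie flat on the screen inside the bed (z of upper_left in the frame of bed between 0.012 and 0.022 m and x of upper_left in the frame of bed between -0.082 and 0.082 m and y of upper_left in the frame of bed between -0.062 and 0.062 m and angle between the z axis of each of upper_left, upper_right, lower_left, lower_right and the z axis of bed, either way round below 0.17 rad and z of upper_right in the frame of bed between 0.012 and 0.022 m and x of upper_right in the frame of bed between -0.082 and 0.082 m and y of upper_right in the frame of bed between -0.062 and 0.062 m and z of lower_left in the frame of bed between 0.012 and 0.022 m and x of lower_left in the frame of bed between -0.082 and 0.082 m and y of lower_left in the frame of bed between -0.062 and 0.062 m and z of lower_right in the frame of bed between 0.012 and 0.022 m and x of lower_right in the frame of bed between -0.082 and 0.082 m and y of lower_right in the frame of bed between -0.062 and 0.062 m and contact force between the fingers and rake above 1 N), for 0.2 s.
At the end, for the whole second after the job is handed in: All four blocks lie flat (10 degrees; centre height within 5 mm) on the screen inside the bed, at rest; the rake stands upright (10 degrees) at rest on its tines on the table, its centre over 100 mm from the bed's centre, touching neither bed nor float (z of upper_left in the frame of bed between 0.012 and 0.022 m and x of upper_left in the frame of bed between -0.082 and 0.082 m and y of upper_left in the frame of bed between -0.062 and 0.062 m and angle between the z axis of each of upper_left, upper_right, lower_left, lower_right and the z axis of bed, either way round below 0.17 rad and z of upper_right in the frame of bed between 0.012 and 0.022 m and x of upper_right in the frame of bed between -0.082 and 0.082 m and y of upper_right in the frame of bed between -0.062 and 0.062 m and z of lower_left in the frame of bed between 0.012 and 0.022 m and x of lower_left in the frame of bed between -0.082 and 0.082 m and y of lower_left in the frame of bed between -0.062 and 0.062 m and z of lower_right in the frame of bed between 0.012 and 0.022 m and x of lower_right in the frame of bed between -0.082 and 0.082 m and y of lower_right in the frame of bed between -0.062 and 0.062 m and height (world z) of rake below 0.004 m and angle between rake's own z axis and vertical below 0.17 rad and horizontal distance between rake and bed above 0.1 m and contact force between rake and bed below 0.1 N and contact force between rake and float below 0.1 N and linear speed of each of rake, upper_left, upper_right, lower_left, lower_right below 0.02 m/s).
It fails at once if the gripper or arm touches a block (contact force between any of the fingers, the arm and upper_left above 0.5 N or contact force between any of the fingers, the arm and upper_right above 0.5 N or contact force between any of the fingers, the arm and lower_left above 0.5 N or contact force between any of the fingers, the arm and lower_right above 0.5 N).
It fails at once if the float is moved more than 20 mm or tipped (distance of float from where it was at the start of the episode above 0.02 m or angle between float's own z axis and vertical above 0.3 rad).
It also fails if it takes over 51 s, if anything falls off the work surface, if the arm or the gripper's body presses on something with over 40 N, if the wrist force passes 120 N, or if a joint passes its speed limit or range.

## Robot

A 7-joint arm with a two-finger parallel gripper is mounted at the origin on the work surface. World frame = base frame: x ahead of the robot, y to its left, z up, the work surface at z = 0. Lengths are in m, angles in rad, forces in N, time in s.
With the tool pointing down it reaches from about 0.4 to 0.925 m from the base axis. Payload 4.1 kg.
Tool frame: the origin (TCP) lies at the very end of the fingers, on their centre line; the grasp point (between the pads) lies 19 mm behind it; z points along the fingers, y is the line along which they close (so a half turn about z gives the same grasp; the last joint's range is limited). The gripper opens to 85 mm and grips with 20 to 120 N. Pads are 22 mm wide; open, the fingers measure 114 mm over their backs; the gripper's body (76 mm by 85 mm) begins 54 mm behind the grasp point. The pads swing forward as they close: fully open they stand 13 mm farther back than shut.
Start: joints at [-1.437, 0.398, 0.045, 1.537, -0.019, 1.207, -0.051], TCP at [0.15, 0.633, 0.231] pointing down, gripper open.
Joint ranges: [-2.82, 2.82], [-0.49, 2.23], [-1.37, 1.46], [0, 2.46], [-1.36, 4.5], [0.23, 2], [-2.94, 2.94]. Speed limits (rad/s): [2.57, 2.57, 3.14, 3.14, 3.14, 3.14, 3.14].

## Interface

Orientations are given as a 3x3 rotation matrix whose columns are the frame's x, y, z axes.
In Python, from cell import manip gives the robot as it stands.
- The arm moves only by the tool drive_tool, never from a script. Its argument "motion" is a list of rows, each a list of 4 numbers: the shift along the world's x, y, z in cm, then the turn about the world's z in rad. A call has exactly 5 rows; each row is the pose to reach, as a shift and turn from the pose commanded when the call began; what a row does not reach only later rows make up. A row lasts 1/10 s, in which the tool goes at most 50 mm and 8.59 degrees, less where a joint would pass 70% of its speed; a pose out of reach is approached as far as the arm can. A call with a gripper value outside its range is refused whole. "gripper" is the finger opening in cm, from 0 to 8.54, set as the call begins (left out, the last holds). The fingers move at their own pace and stop on an object; "newtons" is the grip in N (left out, the last holds). Time passes only in rows, so rows that repeat a pose let the fingers close, or fill a call up. It gives the time, the measured TCP pose, the force, the opening and the grip force at its end, in the units of the state.
- manip.observe(): the state, without advancing time (a new reading comes with each control period).
- manip.camera(name): name is "scene" or "top" or "wrist"; returns a dict with "frame" (480x640x3 uint8, red, green, blue), "camera_matrix" (3x3 intrinsics, pixels), "xyz" and "rotation" of the camera in the world; the wrist camera has in their place "mount" (4x4, takes a point from camera to tool coordinates, whose origin is the TCP and whose axes are the flange's). Camera axes: x right, y down, z forward; pixel columns grow to the right and rows downward; lengths in m; the calibration is good to about 2 mm. A picture is of the moment at which its call begins: read the wrist's pose just before it. There is no depth.
- manip.close_job(): hands the job in; it is judged then, once.
The state is a dict: "time": time; "qpos": joint angles; "joint_velocities": joint speeds; "tau": joint torques, N m; "tcp_pos": TCP position; "eef_rot": TCP orientation; "force": force on the tool from outside, world axes, zero at the start; "torque": the same for the moment, N m; "opening": finger opening in m; "gripper_force": force on a finger pad.
Only numpy, scipy, OpenCV 4.12 (cv2) and the standard library are available. Lean on these libraries where they do the work, as an engineer would, in place of code of your own. Each camera call takes 0.05 s, during which the arm holds its last target. There are 200 camera calls.

## Working session

There is one attempt and no reset: what is moved stays moved. The work goes in short steps, Python scripts to look and compute and a tool call to move; the robot and the scene stay as the last step left them, time stands still between calls to the robot, and variables do not carry over. Pictures are saved under pics/ and viewed, at most 10 in all, crops included, and the job is handed in when it is done.

Besides the shell and the picture viewer there is one more tool, called by a JSON object that holds its "op" and its "data". drive_tool: Moves the arm, as the interface text tells. Its arguments: {"type":"object","properties":{"motion":{"type":"array"},"gripper":{"type":"number"},"newtons":{"type":"number"}},"required":["motion"]}

```bash
mkdir -p pics; cat > h.py <<'E'
from cell import manip
import numpy as np, cv2
def snap(n,f):
    c=manip.camera(n); cv2.imwrite('pics/'+f,c['frame'][:,:,::-1]); np.savez('pics/'+f+'.npz',**c); return c
def ray(c,u,v,z):
    K=np.array(c['camera_matrix']);R=np.array(c['rotation']);p=np.array(c['xyz'])
    d=R@np.linalg.solve(K,[u,v,1.]);return p+d*(z-p[2])/d[2]
E
python3 - <<'E'
from h import *
o=manip.observe();print(o['time'],o['tcp_pos'],np.round(o['eef_rot'],3),o['opening'])
for n in('top','scene'):
    c=snap(n,n+'0.png');print(n,c['xyz'],np.round(c['rotation'],3),c['camera_matrix'])
E
```

```text
0.0 [0.14979665 0.63187022 0.23026758] [[-0.973  0.231 -0.   ]
 [ 0.231  0.973 -0.002]
 [-0.    -0.002 -1.   ]] 0.08502218548511252
top [ 0.39576593 -0.04772774  0.97699431] [[ 0.019 -0.993  0.115]
 [-1.    -0.017  0.015]
 [-0.013 -0.116 -0.993]] [[468.46012031   0.         313.99219059]
 [  0.         468.46012031 233.48943607]
 [  0.           0.           1.        ]]
scene [0.9080673  0.15221651 0.71668622] [[-0.418  0.736 -0.533]
 [ 0.908  0.328 -0.26 ]
 [-0.016 -0.592 -0.805]] [[466.79887006   0.         318.78597785]
 [  0.         466.79887006 242.69733116]
 [  0.           0.           1.        ]]
```

View pics/top0.png

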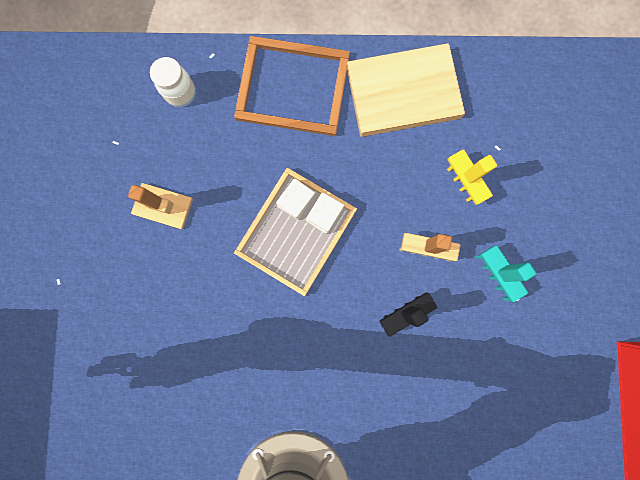

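View pics/scene0.png

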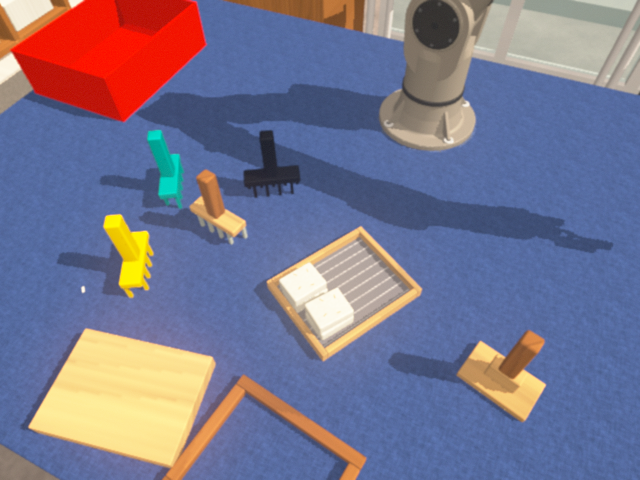

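Top view: rake (bar about (401-460, 234-261), grip top about (438,242)) is right of the bed, and the float (160,205) is on the left. The bed's outer corners are about (289,170), (356,210), (306,294) and (236,252), with the heap at its upper right end. The scene view agrees with this. The black, turquoise and yellow objects are look-alikes. I'll zoom in for precise pixels.

```bash
python3 - <<'E'
import cv2,numpy as np
a=cv2.imread('pics/top0.png')
b=cv2.resize(a[160:300,225:365],None,fx=4,fy=4,interpolation=cv2.INTER_CUBIC)[:,:560]
r=cv2.resize(a[215:275,390:470],None,fx=3,fy=3,interpolation=cv2.INTER_CUBIC)
o=np.zeros((560,800,3),np.uint8);o[:,:560]=b;o[:180,560:800]=r
cv2.imwrite('pics/z0.png',o)
E
```

```text
(no output)
```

View pics/z0.png

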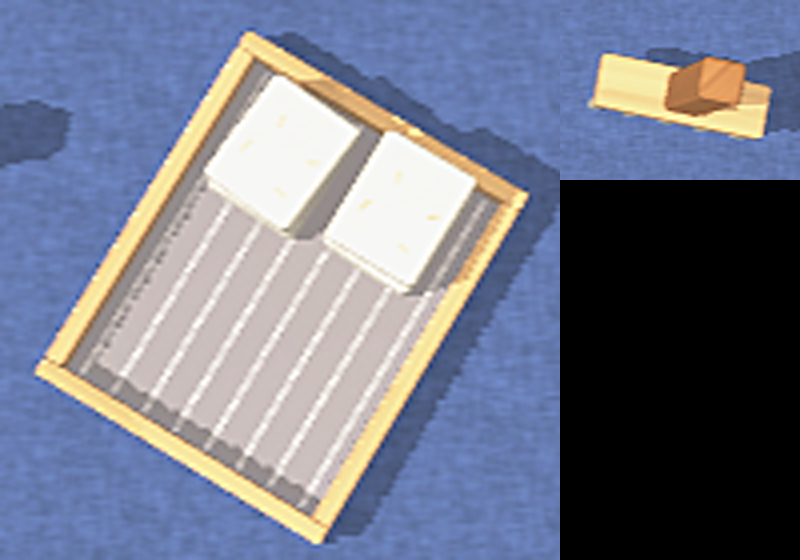

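```bash
python3 - <<'E'
from h import *
c=np.load('pics/top0.png.npz')
def q(P,s,o,z): return np.array([ray(c,x/s+o[0]-.5+.5/s,y/s+o[1]-.5+.5/s,z)[:2] for x,y in P])
np.set_printoptions(precision=4,suppress=True)
b=q([(247,33),(527,194),(322,542),(38,370)],4,(225,160),.022)
print('bed',b,b.mean(0));d=(b[0]+b[1]-b[2]-b[3])/2;print(np.linalg.norm(d),np.linalg.norm(b[0]-b[1]),np.arctan2(d[1],d[0]))
u=d/np.linalg.norm(d);w=np.array([-u[1],u[0]]);C=b.mean(0)
for P in([(275,75),(362,128),(290,232),(207,175)],[(390,130),(477,182),(408,287),(325,238)]):
    k=q(P,4,(225,160),.05);print('blk in bed',np.c_[(k-C)@u,(k-C)@w])
r=q([(45,55),(210,85),(204,133),(35,103)],3,(390,215),.05)
print('rake',r,r.mean(0));e=(r[0]+r[3]-r[1]-r[2])/2;print(np.linalg.norm(e),np.linalg.norm((r[0]+r[1]-r[2]-r[3])/2),'yaw of -x',np.arctan2(e[1],e[0])-np.pi/2)
print('grip',q([(162,82)],3,(390,215),.15))
f=np.array([ray(c,*p,.014)[:2] for p in[(143,184),(191,196),(184,229),(132,213)]]);print('float',f.mean(0))
E
```

```text
bed [[ 0.6436  0.0269]
 [ 0.5609 -0.1199]
 [ 0.3809 -0.0179]
 [ 0.4654  0.1294]] [0.5127 0.0046]
0.20620211051296844 0.16841921178568992 -0.5187403754419047
blk in bed [[0.086  0.0553]
 [0.0851 0.0035]
 [0.0212 0.0074]
 [0.0247 0.0582]]
blk in bed [[ 0.0914 -0.0091]
 [ 0.0908 -0.0602]
 [ 0.0275 -0.0575]
 [ 0.0276 -0.0092]]
rake [[ 0.5076 -0.214 ]
 [ 0.4895 -0.3226]
 [ 0.4578 -0.3181]
 [ 0.4756 -0.2074]] [ 0.4826 -0.2655]
0.1111101873965021 0.03238080491044943 yaw of -x -0.16189621045416458
grip [[ 0.4807 -0.2648]]
float [0.5612 0.285 ]
```

{"op": "drive_tool", "data": {"motion": [[5,-3,1,-0.15],[10,-7,2,-0.3],[15,-11,3,-0.45],[20,-15,4,-0.6],[25,-19,4,-0.75]], "gripper": 8.5}}

```text
time: 0.6
tcp_pos: [0.3489, 0.483, 0.2671]
eef_rot: [[-0.55, 0.835, 0.0], [0.835, 0.55, 0.001], [0.0, 0.001, -1.0]]
force: [0.8, 1.2, 0.4]
opening: 0.085
gripper_force: 0.0
```

{"op": "drive_tool", "data": {"motion": [[2,-4,0,-0.1],[4,-8,0,-0.2],[6,-12,0,-0.3],[8,-16,0,-0.4],[10,-20,0,-0.5]]}}

```text
time: 1.1
tcp_pos: [0.4478, 0.2825, 0.2663]
eef_rot: [[-0.084, 0.996, -0.0], [0.996, 0.084, -0.0], [-0.0, -0.0, -1.0]]
force: [1.4, 0.2, -0.2]
opening: 0.0849
gripper_force: 0.0
```

{"op": "drive_tool", "data": {"motion": [[0,-4.8,0,-0.1],[0,-9.6,0,-0.2],[0,-14.4,0,-0.25],[0,-19.2,0,-0.25],[0,-24,0,-0.25]]}}

```text
time: 1.6
tcp_pos: [0.4469, 0.0424, 0.2664]
eef_rot: [[0.161, 0.987, -0.0], [0.987, -0.161, 0.0], [0.0, -0.0, -1.0]]
force: [0.3, 0.3, -0.0]
opening: 0.085
gripper_force: 0.0
```

{"op": "drive_tool", "data": {"motion": [[0,-4.8,0,0],[0,-9.6,0,0],[-1,-14.4,0,0],[-1.8,-19.2,0,0],[-1.8,-26.8,0,0]]}}

```text
time: 2.1
tcp_pos: [0.4281, -0.199, 0.2665]
eef_rot: [[0.16, 0.987, 0.001], [0.987, -0.16, 0.003], [0.003, 0.0, -1.0]]
force: [1.4, 0.2, -0.0]
opening: 0.085
gripper_force: 0.0
```

{"op": "drive_tool", "data": {"motion": [[0,0,-3,0],[0,0,-6,0],[0,0,-8,0],[0,0,-8,0],[0,0,-8,0]]}}

```text
time: 2.6
tcp_pos: [0.4295, -0.1978, 0.1868]
eef_rot: [[0.161, 0.987, -0.0], [0.987, -0.161, -0.0], [-0.0, -0.0, -1.0]]
force: [-0.3, 0.4, 0.1]
opening: 0.0845
gripper_force: 0.0
```

{"op": "drive_tool", "data": {"motion": [[3,-4,0,0],[5.2,-6.7,0,0],[5.2,-6.7,0,0],[5.2,-6.7,0,0],[5.2,-6.7,0,0]]}}

```text
time: 3.1
tcp_pos: [0.4814, -0.2638, 0.1872]
eef_rot: [[0.16, 0.987, 0.001], [0.987, -0.16, 0.001], [0.001, 0.001, -1.0]]
force: [-0.1, 0.6, 0.1]
opening: 0.085
gripper_force: 0.0
```

```bash
python3 - <<'E'
from h import *
o=manip.observe();c=manip.camera('wrist')
M=np.array(c['mount']);R=np.array(o['eef_rot']);T=np.array(o['tcp_pos'])
CR=R@M[:3,:3];CX=R@M[:3,3]+T
print(o['tcp_pos'])
im=c['frame'][:,:,::-1].copy()
np.savez('pics/w1.npz',camera_matrix=c['camera_matrix'],rotation=CR,xyz=CX)
a=-.162
for s,z in((.013,.15),):
  for i,j in((1,1),(1,-1),(-1,-1),(-1,1)):
    p=np.array([.482+s*(i*np.cos(a)-j*np.sin(a)),-.265+s*(i*np.sin(a)+j*np.cos(a)),z])
    v=np.array(c['camera_matrix'])@(CR.T@(p-CX));v=v[:2]/v[2];print(v);cv2.circle(im,tuple(int(t) for t in v),3,(255,0,255),-1)
cv2.imwrite('pics/w1.png',im)
E
```

```text
[ 0.48142256 -0.26381552  0.18723735]
[345.31602461 254.68055915]
[344.41489126 298.02283363]
[298.65624517 298.06107388]
[297.77042357 254.72021201]
```

View pics/w1.png

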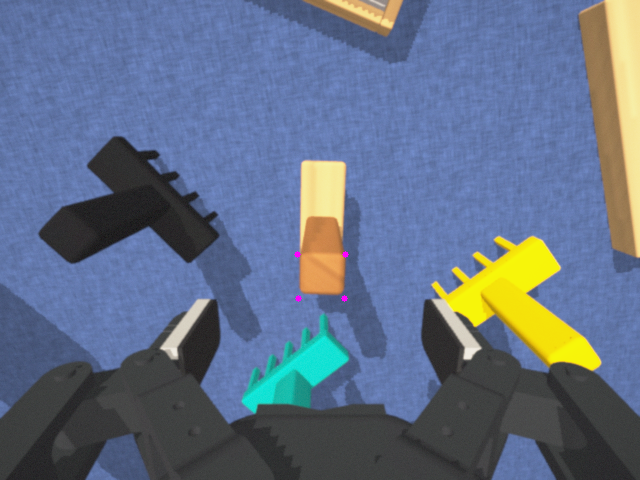

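The dots predict the grip top about 4 px (2.5 mm) off in y. Yaw is aligned and the fingers straddle the grip at (322,272), so I'll descend and grasp.

{"op": "drive_tool", "data": {"motion": [[0,0,-4,0],[0,0,-8,0],[0,0.1,-9.7,0],[0,0.1,-9.7,0],[0,0.1,-9.7,0]]}}

```text
time: 3.65
tcp_pos: [0.4819, -0.2632, 0.0905]
eef_rot: [[0.16, 0.987, 0.001], [0.987, -0.16, 0.0], [0.0, 0.001, -1.0]]
force: [1.1, -0.8, 0.1]
opening: 0.0847
gripper_force: 0.0
```

{"op": "drive_tool", "data": {"motion": [[0,0,0,0],[0,0,0,0],[0,0,0,0],[0,0,0,0],[0,0,0,0]], "gripper": 1.5, "newtons": 80}}

```text
time: 4.15
tcp_pos: [0.4819, -0.2638, 0.0902]
eef_rot: [[0.161, 0.987, 0.001], [0.987, -0.161, -0.0], [0.0, 0.001, -1.0]]
force: [-0.2, 0.7, 4.7]
opening: 0.0251
gripper_force: 66.8
```

{"op": "drive_tool", "data": {"motion": [[0,0,0,0],[0,0,0,0],[0,0,0,0],[0,0,0,0],[0,0,0,0]]}}

```text
time: 4.65
tcp_pos: [0.4819, -0.2638, 0.0902]
eef_rot: [[0.161, 0.987, 0.001], [0.987, -0.161, 0.0], [0.0, 0.001, -1.0]]
force: [-0.7, 0.7, 6.2]
opening: 0.0252
gripper_force: 67.0
```

{"op": "drive_tool", "data": {"motion": [[0,0,3,0],[0,0,6,0],[0,0,9,0],[1,2,12,-0.05],[3,5,12,-0.1]]}}

```text
time: 5.15
tcp_pos: [0.512, -0.2174, 0.2135]
eef_rot: [[0.267, 0.964, 0.007], [0.964, -0.267, -0.003], [-0.001, 0.007, -1.0]]
force: [1.5, -0.4, -2.0]
opening: 0.0255
gripper_force: 67.1
```

{"op": "drive_tool", "data": {"motion": [[2,3,0,-0.06],[5,7,0,-0.12],[8,11,0,-0.2],[10,15,0,-0.256],[10.9,15.6,0,-0.256]]}}

```text
time: 5.65
tcp_pos: [0.6228, -0.0487, 0.2075]
eef_rot: [[0.486, 0.874, -0.002], [0.874, -0.486, 0.004], [0.002, -0.003, -1.0]]
force: [-0.5, 0.9, -2.3]
opening: 0.0253
gripper_force: 67.1
```

{"op": "drive_tool", "data": {"motion": [[0,0,-2,0],[0,0,-4,0],[0,0,-4,0],[0,0,-4,0],[0,0,-4,0]]}}

```text
time: 6.15
tcp_pos: [0.6211, -0.0583, 0.1706]
eef_rot: [[0.496, 0.869, 0.002], [0.869, -0.496, -0.0], [0.001, 0.002, -1.0]]
force: [1.1, -0.1, -1.6]
opening: 0.0251
gripper_force: 67.1
```

```bash
python3 - <<'E'
from h import *
o=manip.observe();R=np.array(o['eef_rot']);print(o['tcp_pos'],np.arctan2(R[1,1],R[0,1]),o['gripper_force'])
s=snap('scene','s1.png')['frame'];t=snap('top','t1.png')['frame']
a=cv2.resize(s[140:360,220:480],(520,440));b=cv2.resize(t[130:300,220:370],(280,317))
m=np.zeros((440,800,3),np.uint8);m[:,:520]=a;m[:317,520:]=b
cv2.imwrite('pics/m1.png',m[:,:,::-1])
E
```

```text
[ 0.62105581 -0.05828822  0.17059555] -0.518538000361525 67.07754135131836
```

View pics/m1.png

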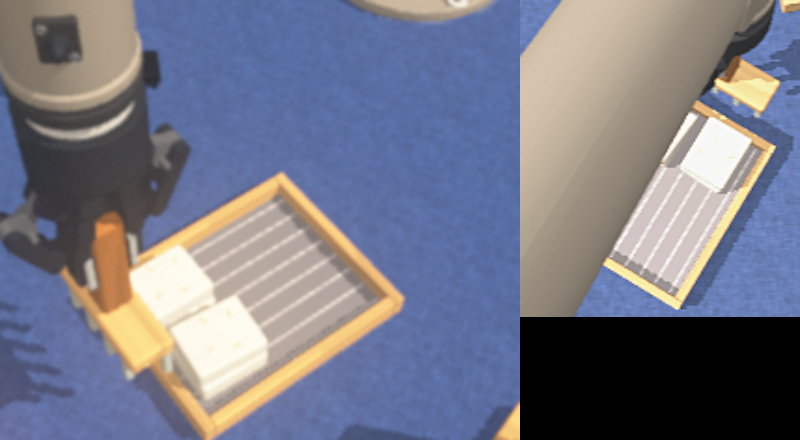

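{"op": "drive_tool", "data": {"motion": [[0,0,-2,0],[0,0,-4,0],[0,0,-4.8,0],[0,0,-4.8,0],[0,0,-4.8,0]]}}

```text
time: 6.75
tcp_pos: [0.6212, -0.058, 0.1226]
eef_rot: [[0.495, 0.869, 0.002], [0.869, -0.495, -0.0], [0.0, 0.001, -1.0]]
force: [0.4, -0.9, -1.8]
opening: 0.0253
gripper_force: 67.2
```

{"op": "drive_tool", "data": {"motion": [[-0.87,0.5,0,0],[-1.74,0.99,0,0],[-2.6,1.49,0,0],[-3.48,1.98,0,0],[-4.35,2.48,0,0]]}}

```text
time: 7.25
tcp_pos: [0.5764, -0.0323, 0.1219]
eef_rot: [[0.495, 0.869, 0.001], [0.869, -0.495, 0.0], [0.001, 0.001, -1.0]]
force: [-0.4, -1.3, -0.9]
opening: 0.0255
gripper_force: 67.2
```

{"op": "drive_tool", "data": {"motion": [[-0.87,0.5,0,0],[-1.74,0.99,0,0],[-2.6,1.49,0,0],[-3.48,1.98,0,0],[-3.48,1.98,0,0]]}}

```text
time: 7.75
tcp_pos: [0.5405, -0.0119, 0.1212]
eef_rot: [[0.494, 0.869, -0.002], [0.869, -0.494, 0.001], [0.0, -0.002, -1.0]]
force: [-0.6, 0.1, -1.5]
opening: 0.0253
gripper_force: 67.2
```

```bash
python3 - <<'E'
from h import *
o=manip.observe();R=np.array(o['eef_rot']);p=np.array(o['tcp_pos']);d=p[:2]-[.5127,.0046];print(p,d@[.869,-.495],d@[.495,.869],o['gripper_force'])
s=snap('scene','s2.png')['frame']
cv2.imwrite('pics/m2.png',cv2.resize(s[140:360,220:480],(709,600))[:,:,::-1])
E
```

```text
[ 0.54050715 -0.01187503  0.12120151] 0.032319554352660984 -0.0005522651543015365 67.2338318824768
```

View pics/m2.png

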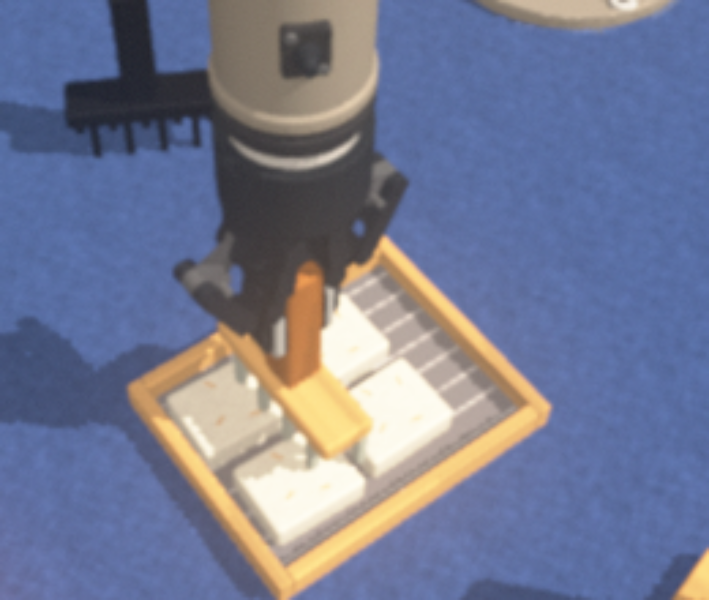

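The tines are behind both upper blocks, which are now tipping off into the empty end; the lower blocks stayed put. I'll pull 3 cm more, then back off 1 cm.

{"op": "drive_tool", "data": {"motion": [[-0.65,0.37,0.1,0],[-1.3,0.74,0.2,0],[-1.95,1.11,0.2,0],[-2.6,1.48,0.2,0],[-2.6,1.48,0.2,0]]}}

```text
time: 8.3
tcp_pos: [0.515, 0.0026, 0.1234]
eef_rot: [[0.494, 0.869, -0.001], [0.869, -0.494, 0.001], [0.0, -0.002, -1.0]]
force: [-0.1, -0.4, -0.9]
opening: 0.0255
gripper_force: 67.2
```

{"op": "drive_tool", "data": {"motion": [[0.4,-0.25,0,0],[0.9,-0.5,0,0],[0.9,-0.5,2,0],[0.9,-0.5,4,0],[0.9,-0.5,6,0]]}}

```text
time: 8.8
tcp_pos: [0.526, -0.0041, 0.1844]
eef_rot: [[0.496, 0.868, 0.001], [0.868, -0.496, -0.001], [-0.001, 0.001, -1.0]]
force: [1.2, 0.2, -1.9]
opening: 0.0252
gripper_force: 67.2
```

```bash
python3 - <<'E'
from h import *
o=manip.observe();R=np.array(o['eef_rot']);p=np.array(o['tcp_pos']);d=p[:2]-[.5127,.0046];print(p,d@[.869,-.495],d@[.495,.869],o['gripper_force'])
s=snap('scene','s3.png')['frame']
cv2.imwrite('pics/m3.png',cv2.resize(s[140:360,220:480],(709,600),interpolation=cv2.INTER_CUBIC)[:,:,::-1])
E
```

```text
[ 0.52596533 -0.00412822  0.18439097] 0.01584804159240041 -0.0010184858694681342 67.24432468414307
```

View pics/m3.png

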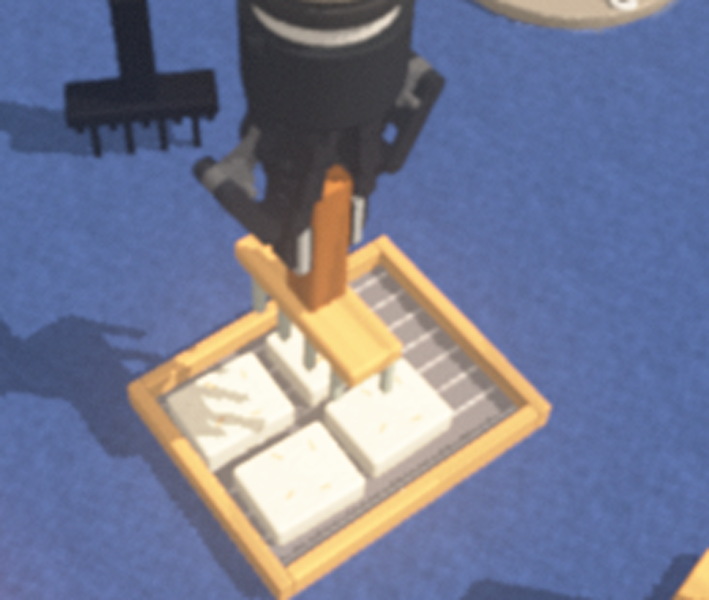

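Both upper blocks appear to be down flat in the -x half: (390,415) and the one behind at (300,365). I'll carry the rake to its original spot and check before releasing.

{"op": "drive_tool", "data": {"motion": [[-0.5,-4,1,0.05],[-1.5,-9,1,0.15],[-2.5,-14,1,0.25],[-3.5,-19,1,0.356],[-4.2,-23,1,0.356]]}}

```text
time: 9.35
tcp_pos: [0.4824, -0.2365, 0.1936]
eef_rot: [[0.161, 0.987, 0.001], [0.987, -0.161, -0.001], [-0.0, 0.001, -1.0]]
force: [1.0, -0.1, -1.7]
opening: 0.025
gripper_force: 67.3
```

{"op": "drive_tool", "data": {"motion": [[0,-2,0,0],[-0.2,-2.9,0,0],[-0.2,-2.9,0,0],[-0.2,-2.9,0,0],[-0.2,-2.9,0,0]]}}

```text
time: 9.85
tcp_pos: [0.482, -0.2602, 0.1932]
eef_rot: [[0.158, 0.987, -0.0], [0.987, -0.158, 0.001], [0.001, -0.0, -1.0]]
force: [0.2, 0.5, -2.6]
opening: 0.0253
gripper_force: 67.5
```

```bash
python3 - <<'E'
from h import *
o=manip.observe();R=np.array(o['eef_rot']);print(o['tcp_pos'],np.arctan2(R[1,1],R[0,1]),o['gripper_force'])
s=snap('scene','s4.png')['frame'];t=snap('top','t4.png')['frame']
m=np.zeros((530,800,3),np.uint8);m[:,:400]=cv2.resize(s[215:365,255:425],(400,353))[0:0].shape and 0
a=cv2.resize(s[215:365,255:430],(440,377),interpolation=cv2.INTER_CUBIC);b=cv2.resize(t[160:300,225:365],(360,360),interpolation=cv2.INTER_CUBIC)
m[:377,:440]=a;m[:360,440:]=b
cv2.imwrite('pics/m4.png',m[:377,:,::-1])
E
```

```text
[ 0.4820486  -0.26021912  0.19320281] -0.15879322381948538 67.45114088058472
```

View pics/m4.png

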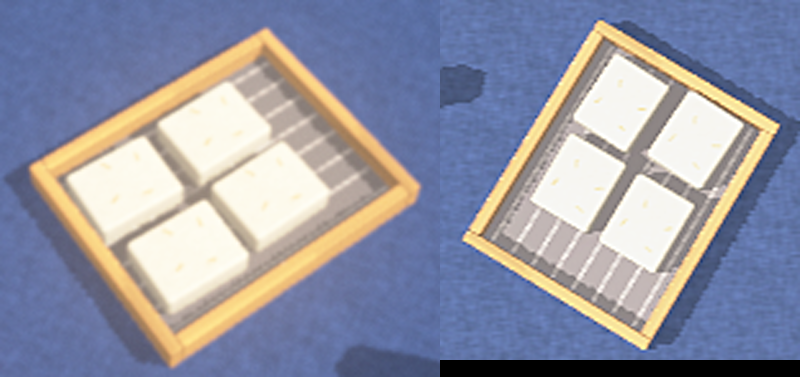

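All four blocks lie flat and separate, with gaps all round. I'll stand the rake down.

{"op": "drive_tool", "data": {"motion": [[0,0,-3,0],[0,0,-6,0],[0,0,-9,0],[0,0,-9.7,0],[0,0,-9.9,0]]}}

```text
time: 10.45
tcp_pos: [0.4812, -0.2615, 0.0941]
eef_rot: [[0.16, 0.987, -0.001], [0.987, -0.16, 0.0], [0.0, -0.001, -1.0]]
force: [-0.6, -0.5, -1.1]
opening: 0.025
gripper_force: 67.2
```

{"op": "drive_tool", "data": {"motion": [[0,0,-0.1,0],[0,0,-0.2,0],[0,0,-0.3,0],[0,0,-0.4,0],[0,0,-0.4,0]]}}

```text
time: 10.95
tcp_pos: [0.4814, -0.2623, 0.0909]
eef_rot: [[0.161, 0.987, 0.001], [0.987, -0.161, -0.0], [0.0, 0.001, -1.0]]
force: [0.7, 0.2, -1.3]
opening: 0.0251
gripper_force: 67.2
```

{"op": "drive_tool", "data": {"motion": [[0,0,-0.05,0],[0,0,-0.1,0],[0,0,-0.1,0],[0,0,-0.1,0],[0,0,-0.1,0]]}}

```text
time: 11.45
tcp_pos: [0.4814, -0.2624, 0.0903]
eef_rot: [[0.161, 0.987, 0.001], [0.987, -0.161, 0.0], [0.0, 0.0, -1.0]]
force: [-1.8, 1.0, 5.0]
opening: 0.0252
gripper_force: 68.3
```

Contact, 5 N upward. I'll release slowly, then rise.

{"op": "drive_tool", "data": {"motion": [[0,0,0,0],[0,0,0,0],[0,0,0,0],[0,0,0,0],[0,0,0,0]], "gripper": 8.5, "newtons": 20}}

```text
time: 11.95
tcp_pos: [0.4813, -0.2623, 0.0895]
eef_rot: [[0.161, 0.987, 0.0], [0.987, -0.161, -0.0], [-0.0, 0.0, -1.0]]
force: [-0.4, -0.9, -0.0]
opening: 0.0848
gripper_force: 0.0
```

{"op": "drive_tool", "data": {"motion": [[0,0,0,0],[0,0,2,0],[0,0,5,0],[0,0,9,0],[0,0,13,0]]}}

```text
time: 12.45
tcp_pos: [0.4808, -0.2622, 0.2206]
eef_rot: [[0.162, 0.987, -0.001], [0.987, -0.162, 0.0], [-0.0, -0.001, -1.0]]
force: [0.7, 0.0, -0.5]
opening: 0.085
gripper_force: 0.0
```

{"op": "drive_tool", "data": {"motion": [[0,0,2,0],[0,0,4,0],[0,0,4,0],[0,0,4,0],[0,0,4,0]]}}

```text
time: 12.95
tcp_pos: [0.4806, -0.2618, 0.2584]
eef_rot: [[0.161, 0.987, -0.002], [0.987, -0.161, 0.001], [0.0, -0.002, -1.0]]
force: [0.2, 0.6, -0.3]
opening: 0.0851
gripper_force: 0.0
```

```bash
python3 - <<'E'
from h import *
s=snap('scene','s5.png')
E
```

```text
(no output)
```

View pics/s5.png

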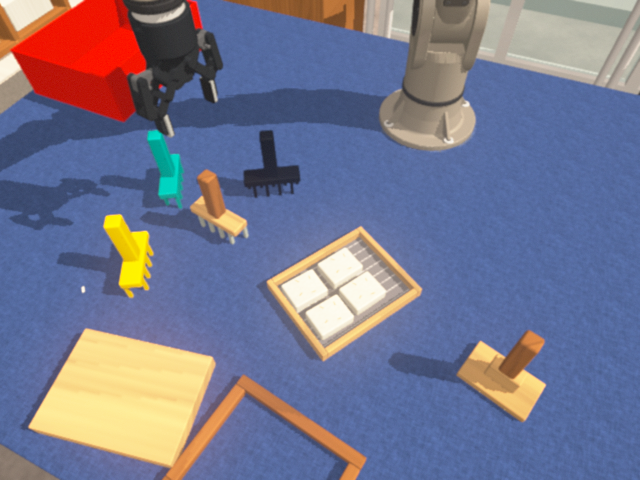

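The rake stands upright at (218,208), the four blocks lie flat in the bed, and the float at (503,375) is untouched.

```bash
python3 -c "from cell import manip;print(manip.close_job())"
```

```text
the job is handed in; nothing more can be done
None
```

I handed the job in at about 13 s: the final picture shows all four blocks flat in one layer, the rake standing on its tines on the table where it started, and the float where it was. The hand-in returned no verdict.

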